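# Locate an angle bracket on a classroom apparatus board

## Robot

A 6-joint arm with a two-finger parallel gripper is mounted at the origin on the work surface. World frame = base frame: x ahead of the robot, y to its left, z up, the work surface at z = 0. Lengths are in m, angles in rad, forces in N, time in s.
With the tool pointing down it reaches from about 0.375 to 0.925 m from the base axis. Payload 5.7 kg.
Tool frame: the origin (TCP) lies on the mounting face of the last link; the fingertips stand 182 mm ahead of it and the grasp point (between the pads) lies 163 mm ahead of it; y points along the fingers, z is the direction in which the jaws open and shut, and the axes are right-handed (so a half turn about y gives the same grasp; the last joint's range is limited). The gripper opens to 88 mm and grips with 3 to 60 N. Pads are 20 mm wide; open, the fingers measure 115 mm over their backs; the gripper's body (75 mm by 178 mm) begins 61 mm behind the grasp point.
Start: joints at [-1.314, 0.359, 1.51, -0, 1.272, -0.115], TCP at [0.218, -0.559, 0.405] pointing down, gripper open.
Joint ranges: [-2.97, 2.97], [-1.01, 2.36], [0.21, 2.38], [-0.96, 4.11], [0.2, 2.71], [-2.98, 2.98]. Speed limits (rad/s): [2.39, 2.39, 3.14, 3.14, 3.14, 3.14].

## Interface

Orientations are given as a rotation vector (axis times angle).
In Python, from station import r, optics, workorder gives the robot as it stands.
- The arm moves only by the shell command python3 -m jog 'ROWS' [FORCE]. ROWS is JSON, a list of rows, each a list of 3 entries, a list of its own where there are three numbers: the finger opening in m, from 0 to 0.0878, then the shift along the tool's x, y, z in m, then the turn, a rotation vector about the tool's x, y, z in rad. A call has 1 to 8 rows; each row is the pose to reach, as a shift and turn from the pose commanded when the call began, along the tool's axes at that moment; what a row does not reach only later rows make up. A row lasts 1/12 s, in which the tool goes at most 41.7 mm and 7.16 degrees, less where a joint would pass 70% of its speed; a pose out of reach is approached as far as the arm can. A call with a gripper value outside its range is refused whole. The fingers move at their own pace and stop on an object; FORCE is the grip in N (left out, the last holds). Time passes only in rows, so rows that repeat a pose let the fingers close. It gives the time, the measured TCP pose, the force and the opening at its end, in the units of the state.
- r.get_state(): the state, without advancing time (a new reading comes with each control period).
- optics.snapshot(name): name is "scene" or "top" or "wrist"; returns (picture, depth): 480x640x3 uint8, blue, green, red; 480x640 float32, m along the optical axis (not along the pixel's ray), 0 where there is no reading.
- optics.get_calibration(name): a dict with "camera_matrix" (3x3 intrinsics, pixels), "R" (3x3) and "t" (3): a world point X has camera coordinates R X + t; the wrist camera has in their place "T_tool_cam" (4x4, takes a point from camera to tool coordinates, whose origin is the TCP and whose axes are the tool frame's). Camera axes: x right, y down, z forward; pixel columns grow to the right and rows downward; lengths in m; the calibration is good to about 2 mm. A picture is of the moment at which its call begins: read the wrist's pose just before it. get_calibration takes no time and is no camera call.
- workorder.close_job(): hands the job in, once; it reports no verdict.
The state is a dict: "clock": time; "joint_positions": joint angles; "joint_vel": joint speeds; "effort": joint torques, N m; "tcp_pos": TCP position; "tcp_rot": TCP orientation; "contact_force": force on the tool from outside, world axes, zero at the start; "wrist_torque": the same for the moment, N m; "grip_width": opening from 0.0 (shut) to 1.0 (fully open).
Only numpy, scipy, OpenCV 4.12 (cv2) and the standard library are available. Lean on these libraries where they do the work, as an engineer would, in place of code of your own. Each camera call takes 0.05 s, during which the arm holds its last target.

## Task

The big brass weight is standing in the way on the grey locating board: lift it off and stand it upright in the white tray. Then fetch the aluminium angle bracket, lay it flat on the board with its upright web on the side away from the two dowels, and push it fully home: its long free edge touching both dowels, its end touching the end stop. Let go, and leave the other things on the bench standing where they are.

Things in the scene. Friction and masses are not known exactly. Their poses are not given: they have to be found in the camera images.
- board: Fixed grey board, 150 (its x) x 190 (its y) x 12 mm thick; origin at the centre of its underside, z up. Two steel dowels stand on it towards +x and a steel end stop towards +y. When the bracket is home its axes are parallel to the board's and its base centre is over x +5, y +5 mm (underside 12 mm up).
- dowel_1 (a point): Centre of the foot of one fixed dowel, on the board's top at x +45, y -30 mm of the board. Dowels are 10 mm in diameter and 14 mm tall. Board's axes.
- dowel_2 (a point): Centre of the foot of the other dowel, at x +45, y +40 mm of the board. Board's axes.
- stop_face (a point): Fixed end stop: a block 30 mm (board x) x 12 mm (board y) x 14 mm tall. This point is at the foot of its working face, the one looking to board -y, at x +5, y +60 mm of the board. Board's axes.
- bracket_web (a point): Loose aluminium bracket, 0.2 to 0.32 kg: flat base 70 (its x) x 110 (y) x 8 mm, and an upright web 10 thick (x) x 60 long (y), its top 58 mm above the underside. Point: centre of the web, 33 mm above the underside, 20 mm to -x of the base centre. +x: from web to the long free edge, 55 mm away; +y: to the end that meets the end stop. Starts flat on the mat.
- corner_a (a point): Point on the bracket base, half-way up its 8 mm thickness: the corner of the long free edge at the +y end (the end-stop end), x = +35, y = +55 mm from the base's centre. Axes are the bracket's.
- corner_b (a point): The other corner of the same long free edge, x = +35, y = -55 mm from the base's centre, half-way up the base. Axes are the bracket's.
- weight_mid (a point): The big loose brass weight: upright cylinder 34 mm diameter and 36 mm high with a 20 mm knob on a neck on top, 52 mm high in all, 0.2 to 0.4 kg; this point is on its axis, 26 mm above its underside. It starts standing on the board where the bracket has to go.
- tray: Fixed white open tray, 200 mm (its x) x 150 mm (its y) x 45 mm high, walls and floor 5 mm thick; origin at the centre of its underside, z up; it may be turned.
- mat: Fixed brown cork mat, 160 x 160 x 3 mm, under the bracket at the start; origin at the centre of its underside.
- small_weight_mid (a point): Bystander: small brass weight, 22 mm diameter, 34 mm high, standing in the tray's far half (tray +x); point half-way up. Stays there.
- stopper_mid (a point): Bystander: rubber stopper, 26 mm diameter, 26 mm high, on the board's corner beside the dowels; point half-way up.
- beaker_mid (a point): Bystander: glass beaker, 62 mm diameter, 75 mm high, just beyond the mat; point half-way up.
- dish_mid (a point): Bystander: closed glass dish, 60 mm diameter, 18 mm high, on the robot's side of the board; point half-way up.
- flask_mid (a point): Bystander: conical flask, 80 mm diameter at the foot, 122 mm high, beyond the other things; point half-way up.
- reagent_mid (a point): Bystander: amber bottle, 52 mm diameter, 130 mm high, beyond the other things; point half-way up.
- bar_mid (a point): Bystander: short steel bar lying beside the mat, 60 x 14 x 16 mm high; point half-way up.
Mind the look-alikes: they are no part of the job. Of the things that look like the part that bears bracket_web, the middle-sized one is meant. Leave any orange look-alike of the part that bears weight_mid alone.

How it is judged:
On the way, in this order (a step that is already met when the one before it is completed fails the run):
1. the big weight stands upright in the tray, released (x of weight_mid in the frame of tray between -0.095 and 0.095 m and y of weight_mid in the frame of tray between -0.07 and 0.07 m and z of weight_mid in the frame of tray below 0.036 m and angle between weight_mid's own z axis and vertical below 0.2 rad and contact force between the fingers and weight below 0.2 N and linear speed of weight below 0.02 m/s), for 0.2 s.
2. the bracket lies home against both dowels and the end stop, released (x of corner_a in the frame of board between 0.038 and 0.043 m and z of corner_a in the frame of board between 0.0135 and 0.0185 m and x of corner_b in the frame of board between 0.038 and 0.043 m and z of corner_b in the frame of board between 0.0135 and 0.0185 m and y of corner_a in the frame of board between 0.058 and 0.063 m and angle between bracket_web's own z axis and vertical below 0.04 rad and contact force between the fingers and bracket below 0.2 N and linear speed of bracket below 0.01 m/s), for 0.2 s.
At the end, for the whole second after the job is handed in: The bracket lies flat on the board, web away from the dowels, released and at rest, its long free edge (both corners) within 2 mm of the line touching both dowels and its end within 2 mm of the end stop; the big weight stands upright (within 0.2 rad) on the tray's floor, released (all of step 1 and all of step 2).
It fails at once if a bystander is shoved more than 25 mm or tipped over (distance of any of small_weight_mid, stopper_mid, beaker_mid, dish_mid, flask_mid, reagent_mid, bar_mid from where it was at the start of the episode above 0.025 m or angle between any of small_weight_mid, stopper_mid, beaker_mid, dish_mid, flask_mid, reagent_mid, bar_mid's own z axis and vertical above 0.5 rad).
It also fails if it takes over 64 s, if anything falls off the work surface, if the arm or the gripper's body presses on something with over 40 N, if the wrist force passes 120 N, or if a joint passes its speed limit or range.

## Working session

There is one attempt and no reset: what is moved stays moved. The work goes in short steps, Python scripts to look and compute and a shell command to move; the robot and the scene stay as the last step left them, time stands still between calls to the robot, and variables do not carry over. Pictures are saved under pics/ and viewed, and the job is handed in when it is done.

```bash
mkdir -p pics; ls
python3 - <<'E'
from station import r,optics
import cv2,numpy as np
s=r.get_state();print({k:np.round(v,4).tolist() for k,v in s.items()})
for n in ["scene","top","wrist"]:
    p,d=optics.snapshot(n);cv2.imwrite(f"pics/{n}0.png",p);np.save(f"{n}0.npy",d)
    c=optics.get_calibration(n);print(n,{k:np.round(v,4).tolist() for k,v in c.items()})
E
```

```text
pics
{'clock': 0.0, 'joint_positions': [-1.3141, 0.3595, 1.5114, 0.0, 1.2725, -0.1151], 'joint_vel': [-0.0001, -0.003, 0.0015, -0.0001, -0.0, 0.0005], 'effort': [0.0003, -51.5369, -27.0725, 0.0678, 0.0349, -0.0002], 'tcp_pos': [0.2179, -0.5587, 0.4038], 'tcp_rot': [-0.3797, 2.0203, -2.0165], 'contact_force': [0.2414, 0.9497, 0.3958], 'wrist_torque': [0.0147, 0.0163, -0.0293], 'grip_width': 1.0009}
scene {'camera_matrix': [[433.2754, 0.0, 317.6999], [0.0, 433.2754, 239.0207], [0.0, 0.0, 1.0]], 'R': [[-0.8158, 0.5784, 0.0038], [0.3921, 0.5578, -0.7315], [-0.4252, -0.5952, -0.6818]], 't': [0.3905, -0.2035, 1.1719]}
top {'camera_matrix': [[514.705, 0.0, 317.369], [0.0, 514.705, 236.9025], [0.0, 0.0, 1.0]], 'R': [[0.0273, -0.9996, -0.0028], [-0.9715, -0.0259, -0.2355], [0.2353, 0.0091, -0.9719]], 't': [0.0683, 0.5587, 1.1662]}
wrist {'camera_matrix': [[359.5628, 0.0, 318.4184], [0.0, 359.5628, 237.0804], [0.0, 0.0, 1.0]], 'T_tool_cam': [[0.0005, 0.9635, 0.2675, -0.0727], [-0.0007, -0.2675, 0.9635, 0.0194], [1.0, -0.0007, 0.0006, 0.0017], [0.0, 0.0, 0.0, 1.0]]}
```

View pics/top0.png

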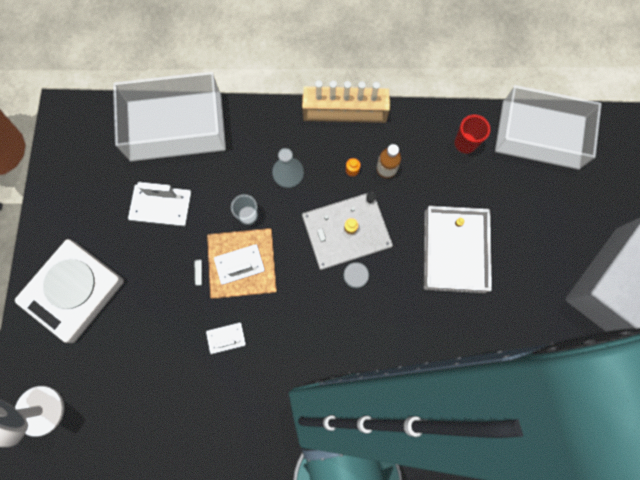

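View pics/scene0.png

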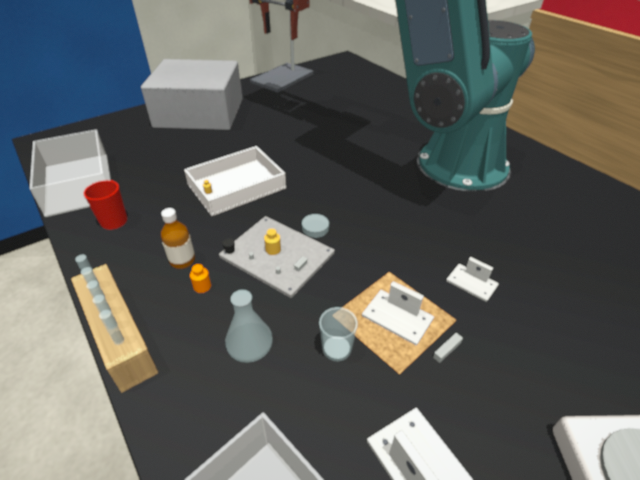

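View pics/wrist0.png

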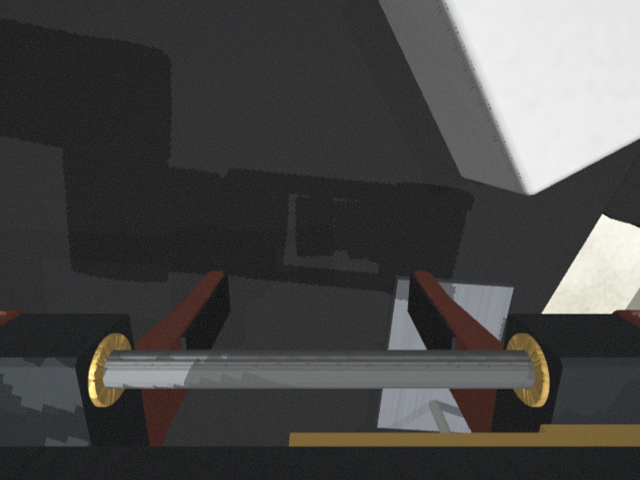

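Top view: bracket candidates are at (160,204) large, (238,263) on the mat, medium, and (226,338) small. The medium one on the cork mat fits. The brass weight is at (351,226) on the board, and its orange look-alike at (353,167) is to be left alone. Next I'll confirm with enlarged crops.

Run:
```python
import cv2
p=cv2.imread("pics/top0.png")
cv2.imwrite("pics/crop1.png",cv2.resize(p[180:350,120:290],(680,600)[:1]*2 if 0 else (600,600),interpolation=cv2.INTER_CUBIC))
cv2.imwrite("pics/crop2.png",cv2.resize(p[180:300,290:410],(600,600),interpolation=cv2.INTER_CUBIC))
cv2.imwrite("pics/crop3.png",cv2.resize(p[195:305,405:515],(600,600),interpolation=cv2.INTER_CUBIC))
```

```text
(no output)
```

View pics/crop1.png

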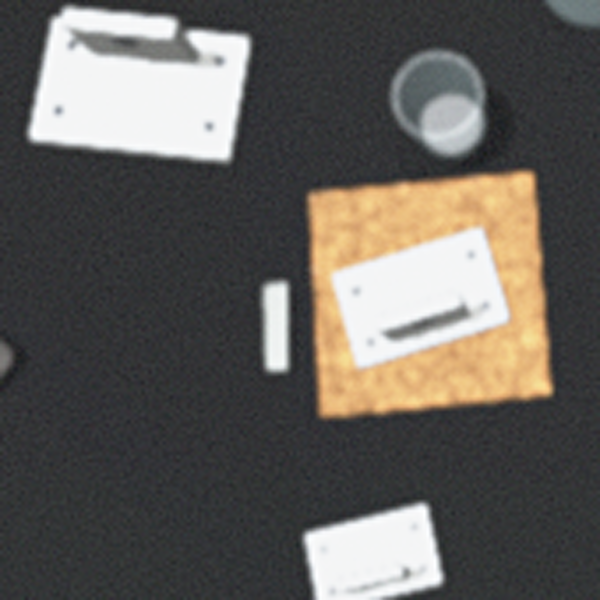

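View pics/crop2.png

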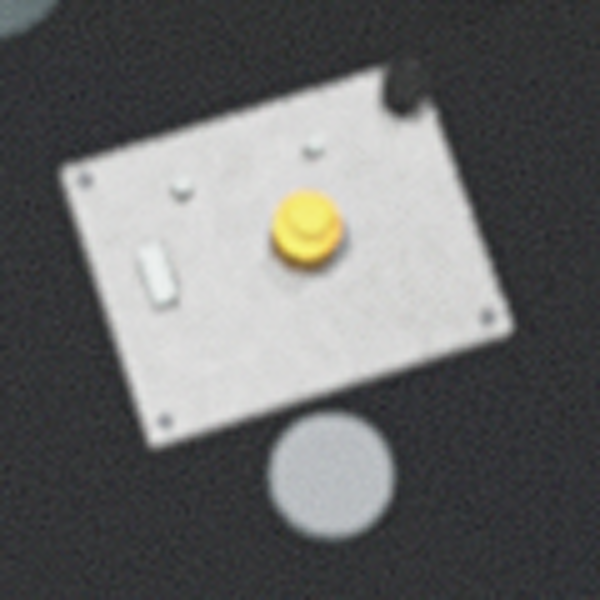

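View pics/crop3.png

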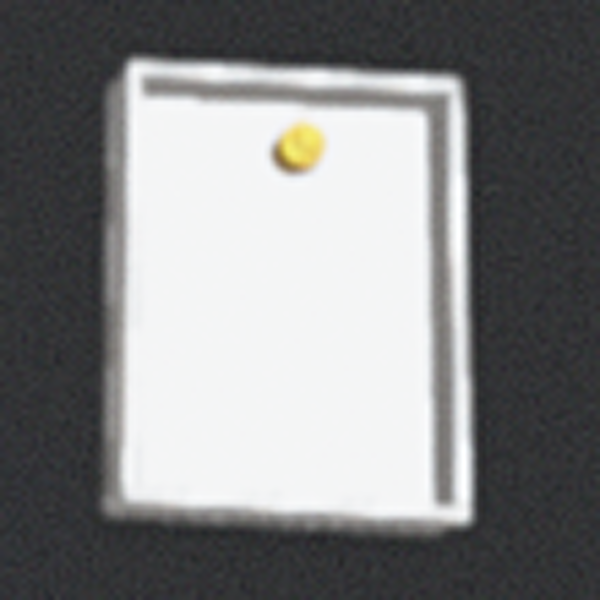

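The crops confirm the targets. The medium bracket lies on the mat with its web on the robot side. On the board, the dowels are at crop (180,190) and (313,148), the stop at (157,275) and the weight at (307,228). Next I'll measure by ray casting.

```bash
cat > h.py <<'E'
import numpy as np,cv2
from scipy.spatial.transform import Rotation as Ro
from station import r,optics
def cast(K,Rm,t,uv,z):
    uv=np.atleast_2d(np.asarray(uv,float)); ray=(Rm.T@np.linalg.inv(K)@np.c_[uv,np.ones(len(uv))].T).T
    C=-Rm.T@t; return C+ray*((z-C[2])/ray[:,2])[:,None]
def cal(n):
    c=optics.get_calibration(n);K=np.array(c["camera_matrix"])
    if n!="wrist": return K,np.array(c["R"]),np.array(c["t"])
    s=r.get_state();T=np.eye(4);T[:3,:3]=Ro.from_rotvec(s["tcp_rot"]).as_matrix();T[:3,3]=s["tcp_pos"]
    M=np.linalg.inv(T@np.array(c["T_tool_cam"]));return K,M[:3,:3],M[:3,3]
def proj(c,X):
    K,Rm,t=c; q=(K@(Rm@np.atleast_2d(X).T+t[:,None])).T; return q[:,:2]/q[:,2:]
def rect(c,mask,z):
    cs,_=cv2.findContours(mask.astype(np.uint8),0,cv2.CHAIN_APPROX_NONE)
    k=max(cs,key=cv2.contourArea)[:,0,:]
    P=cast(*c,k,z)[:,:2]*1000
    b=cv2.boxPoints(cv2.minAreaRect(P.astype(np.float32))); return b/1000
E
python3 - <<'E'
from h import *
c=cal("top");p=cv2.imread("pics/top0.png");hsv=cv2.cvtColor(p,cv2.COLOR_BGR2HSV)
H,S,V=[hsv[...,i].astype(int) for i in range(3)]
def win(m,x0,y0,x1,y1):
    o=np.zeros_like(m);o[y0:y1,x0:x1]=m[y0:y1,x0:x1];return o
def show(n,b):
    e1=b[1]-b[0];e2=b[2]-b[1]
    print(n,"cen",b.mean(0).round(4),"len",np.linalg.norm(e1).round(4),np.linalg.norm(e2).round(4),"ang",np.degrees(np.arctan2(e1[1],e1[0])).round(2),np.degrees(np.arctan2(e2[1],e2[0])).round(2),b.round(4).tolist())
show("board",rect(c,win((V>110),295,185,400,262),.012))
show("tray",rect(c,win((V>195)&(S<40),415,195,500,300),.045))
show("mat",rect(c,win((S>70)&(V>90),200,222,285,305),.003))
show("brkt",rect(c,win((V>190)&(S<60),210,240,270,286),.011))
Y=win((S>120)&(V>120)&(H>12),335,205,365,245)
ys,xs=np.nonzero(Y);print("weight px",xs.mean(),ys.mean(),xs.min(),xs.max(),ys.min(),ys.max(),"@.04",cast(*c,[xs.mean(),ys.mean()],.038))
Y=win((S>120)&(V>120)&(H>12),450,210,470,235)
ys,xs=np.nonzero(Y);print("small",xs.mean(),ys.mean(),cast(*c,[xs.mean(),ys.mean()],.025))
q=np.array([[180,190],[313,148],[157,275]])/5+[290,180]
print("dowels,stop tops",cast(*c,q,.026).round(4))
for n,uv,z in [("stopper",(371,198),.03),("dish",(356,275),.018),("beaker bottom",(248,215),.0),("orange",(353,167),.03),("amber",(388,172),.02)]: print(n,cast(*c,uv,z).round(3))
# web points
d=np.load("top0.npy");vv,uu=np.mgrid[240:290,205:275];dd=d[240:290,205:275]
K,Rm,t=c;X=(np.linalg.inv(K)@np.stack([uu*dd,vv*dd,dd]).reshape(3,-1));X=(Rm.T@(X-t[:,None])).T
m=X[:,2]>.045;print("web hi",m.sum(),X[m].mean(0).round(4),X[m].min(0),X[m].max(0))
E
```

```text
board cen [0.5915 0.011 ] len 0.1936 0.1536 ang -70.45 19.55 [[0.4867999851703644, 0.07649999856948853], [0.5515000224113464, -0.10589999705553055], [0.6963000297546387, -0.054499998688697815], [0.6315000057220459, 0.12790000438690186]]
tray cen [ 0.5455 -0.2593] len 0.2013 0.151 ang -1.82 88.18 [[0.4424999952316284, -0.33160001039505005], [0.6437000036239624, -0.33799999952316284], [0.6485000252723694, -0.18700000643730164], [0.447299987077713, -0.18060000240802765]]
mat cen [0.5014 0.2727] len 0.1651 0.1666 ang -82.72 7.28 [[0.4083000123500824, 0.3440000116825104], [0.4291999936103821, 0.18029999732971191], [0.5945000052452087, 0.2013999968767166], [0.5735999941825867, 0.365200012922287]]
brkt cen [0.4967 0.2769] len 0.113 0.0734 ang -70.47 19.53 [[0.4431999921798706, 0.31779998540878296], [0.48100000619888306, 0.21130000054836273], [0.5501999855041504, 0.23589999973773956], [0.512499988079071, 0.3424000144004822]]
weight px 350.89285714285717 225.85 345 357 219 232 @.04 [[0.59390083 0.00173434 0.038     ]]
small 459.3863636363636 221.79545454545453 [[ 0.61501862 -0.26942403  0.025     ]]
dowels,stop tops [[ 0.6157  0.0635  0.026 ]
 [ 0.6394 -0.0027  0.026 ]
 [ 0.5717  0.0738  0.026 ]]
stopper [[ 0.67  -0.048  0.03 ]]
dish [[ 0.475 -0.013  0.018]]
beaker bottom [[0.626 0.263 0.   ]]
orange [[ 0.752 -0.002  0.03 ]]
amber [[ 0.744 -0.093  0.02 ]]
web hi 146 [0.4649 0.2565 0.1333] [0.26651381 0.0720695  0.04505823] [0.49242895 0.29803002 1.26513585]
```

```bash
cat >> h.py <<'E'
def plan(g,yaw,G=.163):
    """grasp point g world, tool z along yaw deg (mod 180), pointing down -> shift, turn in tool axes"""
    s=r.get_state();R0=Ro.from_rotvec(s["tcp_rot"]).as_matrix();p0=np.array(s["tcp_pos"])
    best=None
    for k in (0,180):
        a=np.radians(yaw+k);z=np.array([np.cos(a),np.sin(a),0]);y=np.array([0,0,-1.]);x=np.cross(y,z)
        R1=np.c_[x,y,z];w=Ro.from_matrix(R0.T@R1).as_rotvec()
        if best is None or np.linalg.norm(w)<np.linalg.norm(best[1]):best=(R1,w)
    R1,w=best;p1=np.array(g)-R1[:,1]*G
    print("shift",(R0.T@(p1-p0)).round(4),"turn",w.round(4),"q6",round(s["joint_positions"][5],3),"t",s["clock"])
    return R0.T@(p1-p0),w
E
python3 - <<'E'
from h import *
s=r.get_state();print(Ro.from_rotvec(s["tcp_rot"]).as_matrix().round(3))
plan([.594,.002,.19],19.5);plan([.594,.002,.19],109.5)
E
```

```text
[[-0.932 -0.     0.363]
 [-0.363  0.001 -0.932]
 [-0.    -1.    -0.001]]
shift [-0.5541  0.0516 -0.3857] turn [ 1.0000e-03 -1.5393e+00 -1.2000e-03] q6 -0.115 t 0.15
shift [-0.5541  0.0516 -0.3857] turn [ 0.0014  0.0315 -0.0001] q6 -0.115 t 0.15
```

Run:
```python
from h import *
c=cal("top");K,Rm,t=c;d=np.load("top0.npy")
vv,uu=np.mgrid[0:480,0:640];X=np.linalg.inv(K)@np.stack([uu*d,vv*d,d]).reshape(3,-1)
X=(Rm.T@(X-t[:,None])).T.reshape(480,640,3)
for u,v in [(620,280),(590,300),(630,240),(390,150),(286,157),(240,205),(339,217),(351,222),(460,222),(241,262),(458,250)]: print(u,v,X[v,u].round(3))
```

```text
620 280 [ 0.461 -0.591  0.132]
590 300 [ 0.419 -0.539  0.096]
630 240 [ 0.553 -0.624  0.13 ]
390 150 [ 0.758 -0.083  0.128]
286 157 [0.737 0.163 0.121]
240 205 [0.643 0.28  0.029]
339 217 [0.625 0.03  0.006]
351 222 [0.596 0.003 0.067]
460 222 [ 0.612 -0.269  0.033]
241 262 [0.501 0.271 0.011]
458 250 [ 0.547 -0.268  0.006]
```

```bash
python3 -m jog '[[0.0878,[-0.028,-0.002,-0.019],[0,0,0]],[0.0878,[-0.062,-0.002,-0.043],[0,0,0]],[0.0878,[-0.096,-0.002,-0.067],[0,0,0]],[0.0878,[-0.13,-0.002,-0.091],[0,0.03,0]],[0.0878,[-0.164,-0.002,-0.115],[0,0.03,0]],[0.0878,[-0.198,-0.002,-0.139],[0,0.03,0]],[0.0878,[-0.232,-0.002,-0.163],[0,0.03,0]],[0.0878,[-0.266,-0.002,-0.187],[0,0.03,0]]]'; python3 -c "
from h import *
plan([.594,.002,.22],109.5)"
```

```text
clock: 0.82
tcp_pos: [0.3984, -0.2862, 0.4066]
tcp_rot: [-0.351, 2.036, -2.036]
contact_force: [1.1, -1.1, 0.2]
grip_width: 1.0
shift [-0.2808  0.0236 -0.2061] turn [0.0003 0.001  0.    ] q6 0.465 t 0.8167
```

```bash
python3 -m jog '[[0.0878,[-0.033,0,-0.024],[0,0,0]],[0.0878,[-0.066,0.003,-0.048],[0,0,0]],[0.0878,[-0.1,0.006,-0.072],[0,0,0]],[0.0878,[-0.134,0.009,-0.096],[0,0,0]],[0.0878,[-0.168,0.012,-0.12],[0,0,0]],[0.0878,[-0.202,0.015,-0.144],[0,0,0]],[0.0878,[-0.236,0.018,-0.17],[0,0,0]],[0.0878,[-0.265,0.02,-0.195],[0,0,0]]]';python3 -m jog '[[0.06,[-0.015,0.003,-0.01],[0,0,0]],[0.06,[-0.015,0.003,-0.01],[0,0,0]],[0.06,[-0.015,0.003,-0.01],[0,0,0]]]'
python3 - <<'E'
from h import *
plan([.594,.002,.22],109.5)
c=cal("wrist");p,d=optics.snapshot("wrist");cv2.imwrite("pics/w1.png",p);np.savez("w1.npz",K=c[0],R=c[1],t=c[2],d=d)
q=cal("top");p,d=optics.snapshot("top");cv2.imwrite("pics/top1.png",p)
E
```

```text
clock: 1.48
tcp_pos: [0.5832, -0.0135, 0.3862]
tcp_rot: [-0.352, 2.036, -2.036]
contact_force: [-0.1, -0.8, -0.3]
grip_width: 1.003
clock: 1.73
tcp_pos: [0.593, -0.0003, 0.383]
tcp_rot: [-0.355, 2.035, -2.035]
contact_force: [-0.8, 0.2, -0.2]
grip_width: 0.814
shift [-0.0017  0.     -0.0018] turn [0.0003 0.0039 0.0014] q6 1.11 t 1.7333
```

View pics/w1.png

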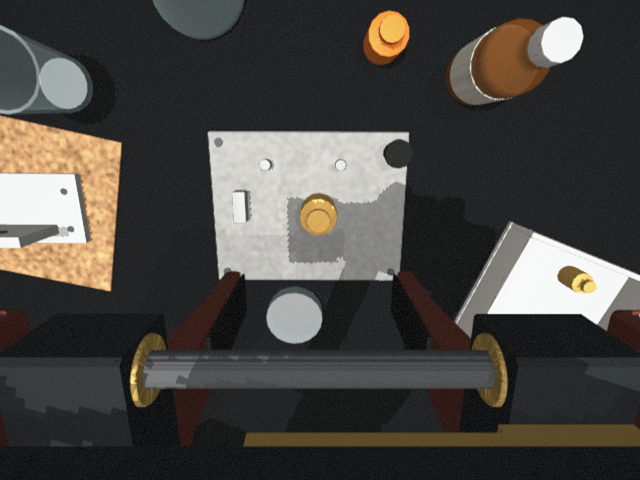

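The wrist view shows the board squarely: dowels near (265,165) and (341,165), stop (240,206), weight (318,210), stopper (398,153).

Run:
```python
from h import *
f=np.load("w1.npz");c=(f["K"],f["R"],f["t"]);p=cv2.imread("pics/w1.png")
cv2.imwrite("pics/w1c.png",cv2.resize(p[120:300,200:420],None,fx=3.6,fy=3.3,interpolation=cv2.INTER_CUBIC)[:600,:800])
hsv=cv2.cvtColor(p,cv2.COLOR_BGR2HSV);S=hsv[...,1].astype(int);V=hsv[...,2].astype(int)
def blob(m,x0,y0,x1,y1):
    o=m[y0:y1,x0:x1].astype(np.uint8);n,l,st,ce=cv2.connectedComponentsWithStats(o);i=1+np.argmax(st[1:,4]);return ce[i]+[x0,y0],st[i]
for n,w in [("d1",(328,153,354,178)),("d2",(252,153,278,178)),("stop",(228,185,254,228))]:
    for th in (215,225,235):
        ce,st=blob(V>th,*w);print(n,th,ce.round(2),st,cast(*c,ce,.026).round(4))
ce,st=blob(S>100,295,185,345,240);print("weight",ce,st)
g=cv2.cvtColor(p,cv2.COLOR_BGR2GRAY)
k=cv2.HoughCircles(g[190:245,290:350],cv2.HOUGH_GRADIENT,1,5,param1=80,param2=10,minRadius=8,maxRadius=22);print(k)
K,Rm,t=c
for uv in [(318,222),(318,212),(210,160),(300,270)]:
    z=f["d"][uv[1],uv[0]];print(uv,(Rm.T@(np.linalg.inv(K)@np.array([*uv,1])*z-t)).round(4))
```

```text
d1 215 [340.17 165.01] [ 8  8  9 10 72] [[ 0.6451 -0.0048  0.026 ]]
d1 225 [340.11 164.8 ] [ 8  8  9  9 65] [[ 0.6453 -0.0047  0.026 ]]
d1 235 [339.24 164.7 ] [ 8  8  8  9 33] [[ 0.6451 -0.0039  0.026 ]]
d2 215 [273.52 167.99] [ 15   0  11  25 144] [[0.6218 0.0522 0.026 ]]
d2 225 [264.34 164.45] [ 8  7 10 10 71] [[0.622  0.0612 0.026 ]]
d2 235 [264.42 164.49] [ 8  8  9  8 57] [[0.622  0.0611 0.026 ]]
stop 215 [238.12 207.73] [  0   8  17  31 357] [[0.5749 0.0726 0.026 ]]
stop 225 [238.56 207.13] [  5   8  12  30 325] [[0.5756 0.0724 0.026 ]]
stop 235 [239.43 205.32] [  5   8  12  29 244] [[0.5776 0.0721 0.026 ]]
weight [318.06120761 214.36641853] [   5    9   37   41 1209]
[[[28.5 27.5 18.1]
  [28.5 22.5 19.1]
  [21.5 27.5 18. ]
  [27.5 32.5 11.8]
  [28.5 16.5 15.9]
  [34.5 24.5 13.2]
  [32.5 33.5 11.1]]]
(318, 222) [ 0.5957 -0.0008  0.0636]
(318, 212) [0.604  0.0021 0.0639]
(210, 160) [0.6066 0.1134 0.0108]
(300, 270) [ 0.53   -0.0044  0.0129]
```

View pics/w1c.png

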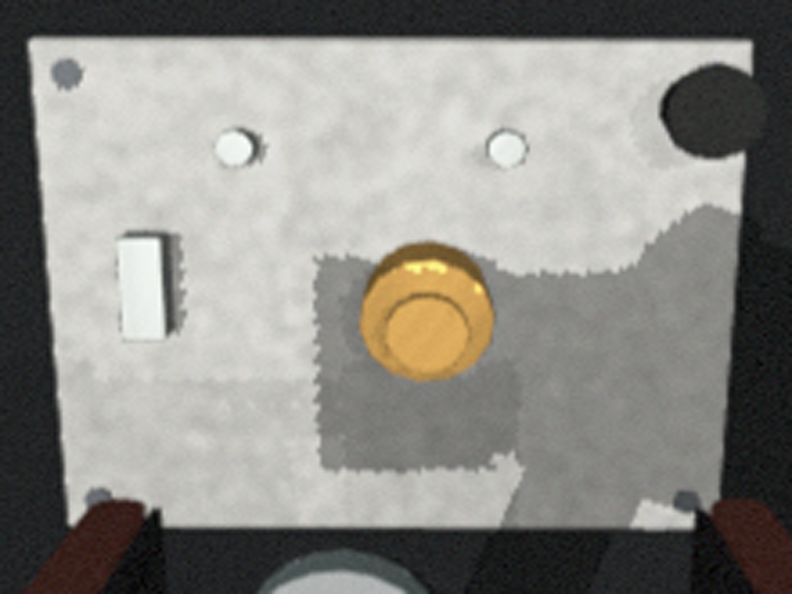

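Run:
```python
from h import *
f=np.load("w1.npz");c=(f["K"],f["R"],f["t"])
print(cast(*c,(318.6,221.5),.064),cast(*c,(318.6,217),.048))
plan([.596,-.001,.040],109.4)
```

```text
[[ 0.59637788 -0.00111375  0.064     ]] [[ 0.59677227 -0.00098822  0.048     ]]
shift [-0.0039  0.1804  0.0005] turn [0.0001 0.003  0.0012] q6 1.11 t 1.8333
```

```bash
python3 -m jog '[[0.06,[-0.004,0.035,0.0005],[0,0,0]],[0.06,[-0.004,0.075,0.0005],[0,0,0]],[0.06,[-0.004,0.11,0.0005],[0,0,0]],[0.06,[-0.004,0.14,0.0005],[0,0,0]],[0.06,[-0.004,0.165,0.0005],[0,0,0]],[0.06,[-0.004,0.18,0.0005],[0,0,0]],[0.06,[-0.004,0.18,0.0005],[0,0,0]]]'; python3 -m jog '[[0.02,[0,0,0],[0,0,0]],[0.02,[0,0,0],[0,0,0]],[0.02,[0,0,0],[0,0,0]],[0.02,[0,0,0],[0,0,0]],[0.02,[0,0,0],[0,0,0]]]' 25; python3 -m jog '[[0.02,[0,0,0],[0,0,0]],[0.02,[0,-0.03,0],[0,0,0]],[0.02,[0,-0.065,0],[0,0,0]],[0.02,[0,-0.1,0],[0,0,0]],[0.02,[0,-0.12,0],[0,0,0]],[0.02,[0,-0.12,0],[0,0,0]]]'
python3 - <<'E'
from h import *
plan([.50,-.26,.15],109.4)
p,d=optics.snapshot("wrist");cv2.imwrite("pics/w2.png",p)
E
```

```text
clock: 2.42
tcp_pos: [0.5946, -0.0017, 0.2006]
tcp_rot: [-0.356, 2.042, -2.038]
contact_force: [-0.3, -0.1, -0.2]
grip_width: 0.688
clock: 2.83
tcp_pos: [0.5973, -0.0003, 0.2052]
tcp_rot: [-0.349, 2.035, -2.035]
contact_force: [-1.0, 0.8, 6.1]
grip_width: 0.379
clock: 3.33
tcp_pos: [0.5987, -0.0003, 0.3289]
tcp_rot: [-0.342, 2.029, -2.035]
contact_force: [0.8, -0.1, -3.5]
grip_width: 0.383
shift [0.1802 0.0153 0.2114] turn [-0.0042  0.0036 -0.0085] q6 1.113 t 3.3333
```

View pics/w2.png

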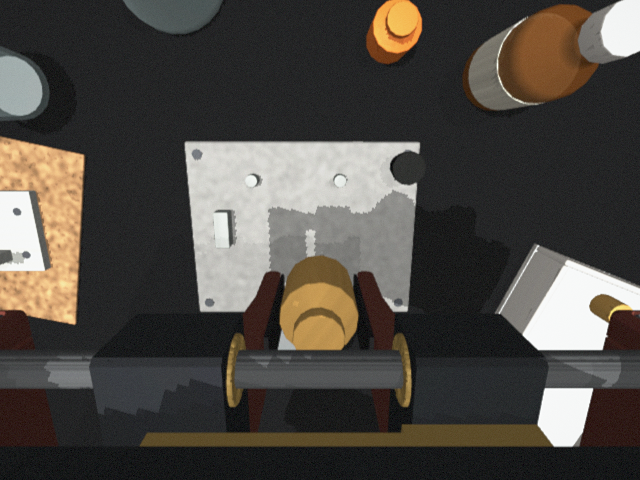

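The weight is held between the fingers (320,300). Now to the tray.

```bash
python3 -m jog '[[0.02,[0.015,0,0.018],[0,0,0]],[0.02,[0.038,0,0.044],[0,0,0]],[0.02,[0.064,0,0.075],[0,0,0]],[0.02,[0.09,0,0.106],[0,0,0]],[0.02,[0.116,0,0.137],[0,0,0]],[0.02,[0.142,0,0.167],[0,0,0]],[0.02,[0.165,0,0.194],[0,0,0]],[0.02,[0.18,0,0.211],[0,0,0]]]'; python3 -m jog '[[0.02,[0,0,0],[0,0,0]],[0.02,[0,0,0],[0,0,0]],[0.02,[0,0,0],[0,0,0]]]';python3 - <<'E'
from h import *
plan([.50,-.26,.038],109.4)
p,d=optics.snapshot("wrist");cv2.imwrite("pics/w3.png",p)
p,d=optics.snapshot("scene");cv2.imwrite("pics/s3.png",cv2.resize(p[80:330,130:380],(600,600)))
E
```

```text
clock: 4.05
tcp_pos: [0.4959, -0.2618, 0.3214]
tcp_rot: [-0.353, 2.04, -2.036]
contact_force: [0.6, 0.2, -1.7]
grip_width: 0.377
clock: 4.3
tcp_pos: [0.4975, -0.2586, 0.3221]
tcp_rot: [-0.353, 2.04, -2.034]
contact_force: [-0.7, -0.0, -2.7]
grip_width: 0.378
shift [-0.0021  0.1211  0.0025] turn [0.003  0.0027 0.0014] q6 0.626 t 4.3
```

View pics/w3.png

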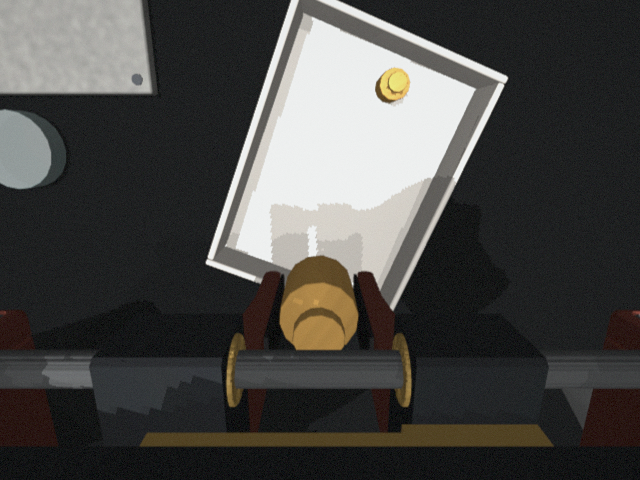

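View pics/s3.png

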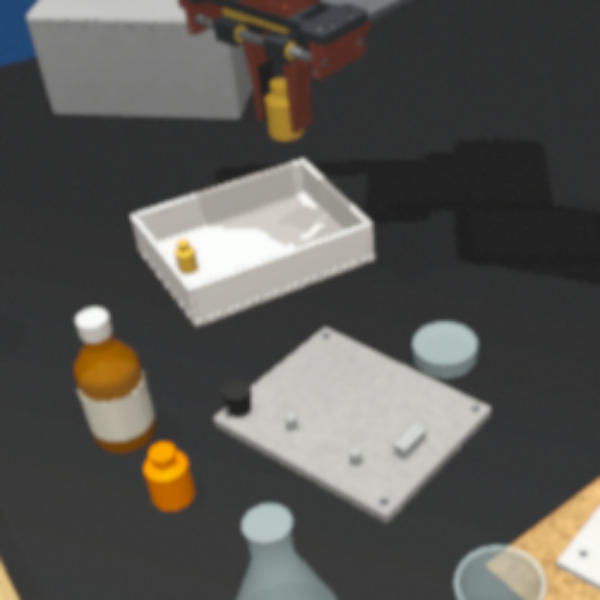

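The weight hangs upright. In the wrist view the tray spans (305,0)–(505,78)–(210,262). I'll shift about 20 mm toward its centre and set the weight down.

```bash
python3 -c "
from h import *
plan([.52,-.26,.0375],109.4)"; python3 -m jog '[[0.02,[-0.01,0,0],[0,0,0]],[0.02,[-0.02,0.01,-0.005],[0,0,0]],[0.02,[-0.021,0.04,-0.005],[0,0,0]],[0.02,[-0.021,0.07,-0.005],[0,0,0]],[0.02,[-0.021,0.095,-0.005],[0,0,0]],[0.02,[-0.021,0.112,-0.005],[0,0,0]],[0.02,[-0.021,0.118,-0.005],[0,0,0]],[0.02,[-0.021,0.118,-0.005],[0,0,0]]]'; python3 -m jog '[[0.02,[0,0.001,0],[0,0,0]],[0.02,[0,0.002,0],[0,0,0]],[0.02,[0,0.002,0],[0,0,0]]]'
```

```text
shift [-0.0201  0.1222  0.0094] turn [0.0019 0.0044 0.0008] q6 0.626 t 4.4
clock: 5.07
tcp_pos: [0.5162, -0.2461, 0.2036]
tcp_rot: [-0.355, 2.039, -2.033]
contact_force: [0.4, 0.7, -2.3]
grip_width: 0.38
clock: 5.32
tcp_pos: [0.5169, -0.2477, 0.2047]
tcp_rot: [-0.35, 2.033, -2.036]
contact_force: [0.4, 0.2, -2.8]
grip_width: 0.381
```

```bash
python3 -m jog '[[0.02,[0,0.002,0],[0,0,0]],[0.02,[0,0.003,0],[0,0,0]],[0.02,[0,0.0035,0],[0,0,0]],[0.02,[0,0.0035,0],[0,0,0]],[0.02,[0,0.0035,0],[0,0,0]]]'
```

```text
clock: 5.73
tcp_pos: [0.5161, -0.2477, 0.2003]
tcp_rot: [-0.351, 2.036, -2.036]
contact_force: [0.4, -0.6, -1.4]
grip_width: 0.379
```

```bash
python3 -m jog '[[0.02,[0,0.001,0],[0,0,0]],[0.02,[0,0.002,0],[0,0,0]],[0.02,[0,0.002,0],[0,0,0]],[0.02,[0,0.002,0],[0,0,0]]]'
```

```text
clock: 6.07
tcp_pos: [0.5161, -0.2477, 0.1982]
tcp_rot: [-0.351, 2.036, -2.036]
contact_force: [-1.2, 0.4, -0.9]
grip_width: 0.378
```

```bash
python3 -m jog '[[0.02,[0,0.0015,0],[0,0,0]],[0.02,[0,0.0015,0],[0,0,0]],[0.02,[0,0.0015,0],[0,0,0]]]';python3 -m jog '[[0.06,[0,0,0],[0,0,0]],[0.06,[0,0,0],[0,0,0]],[0.06,[0,0,0],[0,0,0]],[0.06,[0,0,0],[0,0,0]],[0.06,[0,0,0],[0,0,0]]]';python3 -m jog '[[0.06,[0,-0.03,0],[0,0,0]],[0.06,[0,-0.06,0],[0,0,0]],[0.06,[0,-0.09,0],[0,0,0]],[0.06,[0,-0.12,0],[0,0,0]],[0.06,[0,-0.15,0],[0,0,0]],[0.06,[0,-0.15,0],[0,0,0]]]';python3 - <<'E'
from h import *
p,d=optics.snapshot("wrist");cv2.imwrite("pics/w4.png",p)
p,d=optics.snapshot("scene");cv2.imwrite("pics/s4.png",cv2.resize(p[80:330,130:380],(600,600)))
E
```

```text
clock: 6.32
tcp_pos: [0.5161, -0.2477, 0.1981]
tcp_rot: [-0.351, 2.035, -2.036]
contact_force: [-3.2, 1.1, 14.7]
grip_width: 0.38
clock: 6.73
tcp_pos: [0.5161, -0.2477, 0.1965]
tcp_rot: [-0.352, 2.036, -2.036]
contact_force: [-0.4, -0.1, 0.7]
grip_width: 0.677
clock: 7.23
tcp_pos: [0.518, -0.2487, 0.3525]
tcp_rot: [-0.343, 2.026, -2.04]
contact_force: [1.0, 0.0, 0.1]
grip_width: 0.681
```

View pics/w4.png

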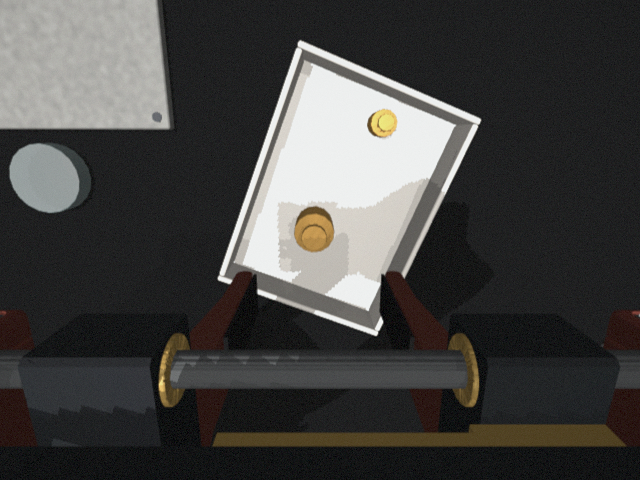

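View pics/s4.png

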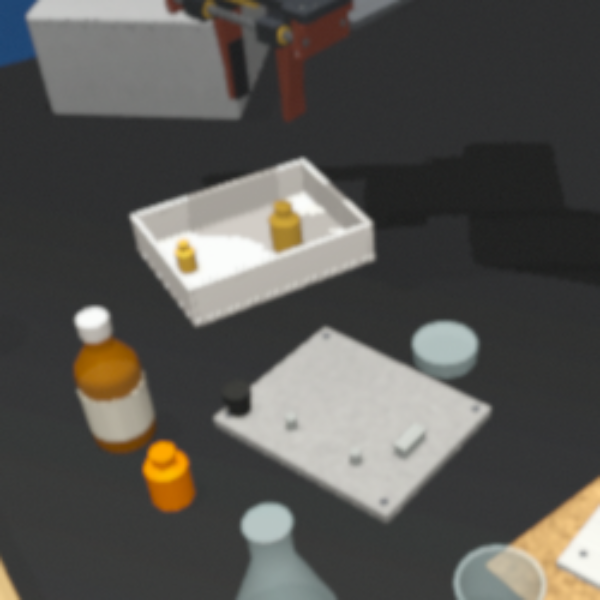

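The weight stands upright in the tray at wrist (314,230), released. Now on to the bracket with a 90° turn, first hovering to measure.

```bash
cat >> h.py <<'E'
def planf(g,yaw,G=.163):
    s=r.get_state();R0=Ro.from_rotvec(s["tcp_rot"]).as_matrix();p0=np.array(s["tcp_pos"])
    a=np.radians(yaw);z=np.array([np.cos(a),np.sin(a),0]);y=np.array([0,0,-1.]);R1=np.c_[np.cross(y,z),y,z]
    print("shift",(R0.T@(np.array(g)-R1[:,1]*G-p0)).round(4),"turn",Ro.from_matrix(R0.T@R1).as_rotvec().round(4),"q",np.round(s["joint_positions"],2),"t",s["clock"])
E
python3 -c "
from h import *
planf([.482,.21,.19],19.4)"
```

```text
shift [-0.121  -0.006  -0.4429] turn [-3.2000e-03 -1.5675e+00  3.0000e-04] q [-0.57  0.38  1.64  0.    1.12  0.66] t 7.3333
```

```bash
python3 -m jog '[[0.06,[-0.005,0,-0.018],[0,-0.08,0]],[0.06,[-0.014,0,-0.052],[0,-0.2,0]],[0.06,[-0.024,0,-0.088],[0,-0.32,0]],[0.06,[-0.034,0,-0.124],[0,-0.44,0]],[0.06,[-0.044,0,-0.16],[0,-0.56,0]],[0.06,[-0.054,0,-0.196],[0,-0.68,0]],[0.06,[-0.064,0,-0.232],[0,-0.8,0]],[0.06,[-0.074,0,-0.268],[0,-0.92,0]]]';python3 -c "
from h import *
planf([.482,.21,.19],19.4)"
```

```text
clock: 8.0
tcp_pos: [0.4947, 0.0314, 0.3448]
tcp_rot: [-1.053, 1.432, -1.428]
contact_force: [0.7, -0.0, -0.2]
grip_width: 0.681
shift [-0.1667 -0.008  -0.0656] turn [ 3.50e-03 -6.42e-01 -5.00e-04] q [-0.08  0.28  1.8   0.    1.06  0.23] t 8.0
```

```bash
python3 -m jog '[[0.06,[-0.025,0,-0.01],[0,-0.12,0]],[0.06,[-0.055,0,-0.021],[0,-0.24,0]],[0.06,[-0.088,0,-0.034],[0,-0.36,0]],[0.06,[-0.12,0,-0.047],[0,-0.48,0]],[0.06,[-0.148,0,-0.058],[0,-0.58,0]],[0.06,[-0.167,0,-0.066],[0,-0.642,0]],[0.06,[-0.167,0,-0.066],[0,-0.642,0]],[0.06,[-0.167,0,-0.066],[0,-0.642,0]]]';python3 - <<'E'
from h import *
planf([.482,.21,.19],19.4)
c=cal("wrist");p,d=optics.snapshot("wrist");cv2.imwrite("pics/w5.png",p);np.savez("w5.npz",K=c[0],R=c[1],t=c[2],d=d)
E
```

```text
clock: 8.67
tcp_pos: [0.4831, 0.2094, 0.345]
tcp_rot: [-1.352, 0.961, -0.958]
contact_force: [1.0, 0.2, -0.3]
grip_width: 0.681
shift [-0.0009 -0.008  -0.0008] turn [ 0.0033 -0.0043  0.    ] q [ 0.28  0.32  1.74 -0.    1.09 -0.06] t 8.6667
```

View pics/w5.png

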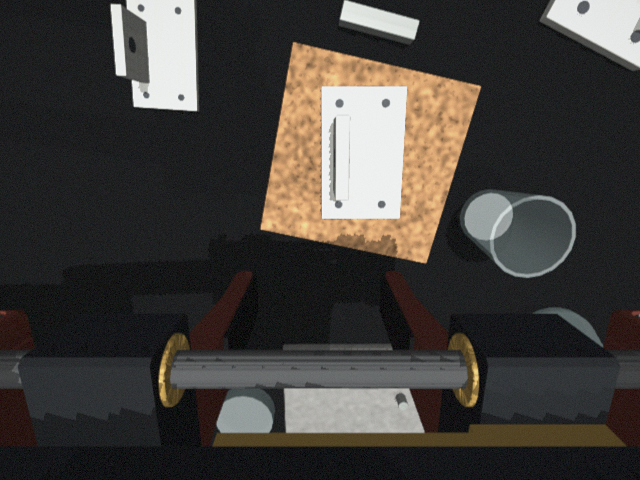

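The wrist view shows the medium bracket with corners (322,87), (407,87), (400,219), (322,219). Its web top is at (334–350, 115–200), left of centre.

Run:
```python
from h import *
f=np.load("w5.npz");c=(f["K"],f["R"],f["t"]);p=cv2.imread("pics/w5.png")
cv2.imwrite("pics/w5c.png",cv2.resize(p[75:230,300:430],None,fx=3.8,fy=3.8,interpolation=cv2.INTER_CUBIC))
hsv=cv2.cvtColor(p,cv2.COLOR_BGR2HSV);m=((hsv[...,2]>120)&(hsv[...,1]<50)).astype(np.uint8);o=np.zeros_like(m);o[80:226,310:420]=m[80:226,310:420]
b=rect(c,o,.011);print(b.round(4).tolist(),b.mean(0),np.linalg.norm(b[1]-b[0]),np.linalg.norm(b[2]-b[1]),np.degrees(np.arctan2(*(b[1]-b[0])[::-1])),np.degrees(np.arctan2(*(b[2]-b[1])[::-1])))
for uv in [(334,115),(350,115),(349,200),(335,200)]: print(cast(*c,uv,.061).round(4))
w=cast(*c,[(334,115),(350,115),(349,200),(335,200)],.061).mean(0);print(w)
a=np.radians(19);print("from base", b.mean(0)-.02*np.array([np.cos(a),np.sin(a)]))
```

```text
[[0.4472000002861023, 0.3147999942302704], [0.48330000042915344, 0.2110999971628189], [0.5494999885559082, 0.23409999907016754], [0.5133000016212463, 0.3379000127315521]] [0.4983027 0.2744539] 0.109870836 0.07001393 -70.765816 19.234192
[[0.4638 0.294  0.061 ]]
[[0.4744 0.2976 0.061 ]]
[[0.4946 0.2413 0.061 ]]
[[0.4848 0.2379 0.061 ]]
[0.47939694 0.26769014 0.061     ]
from base [0.47939233 0.26794255]
```

View pics/w5c.png

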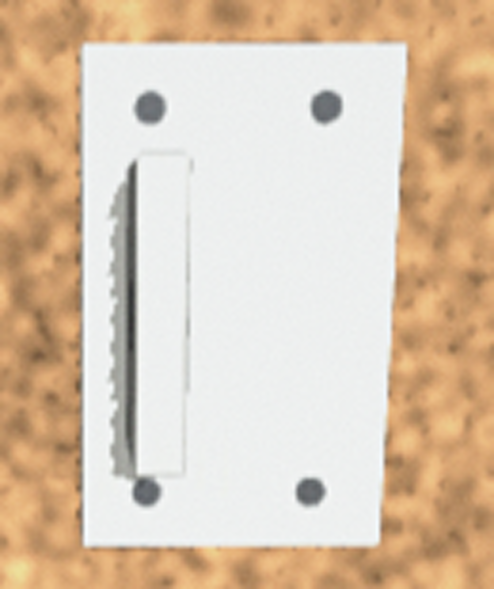

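Bracket dimensions come out exact (110×70 mm), yaw 19.2°, web at (0.4794, 0.2678).

```bash
python3 -c "
from h import *
planf([.4794,.2678,.042],19.23)"
```

```text
shift [-0.0573  0.1402  0.0161] turn [ 0.003  -0.0028  0.0003] q [ 0.28  0.32  1.74 -0.    1.09 -0.06] t 8.7167
```

```bash
python3 -m jog '[[0.06,[-0.02,0,0.006],[0,-0.003,0]],[0.06,[-0.045,0.015,0.013],[0,-0.003,0]],[0.06,[-0.057,0.04,0.016],[0,-0.003,0]],[0.06,[-0.057,0.07,0.016],[0,-0.003,0]],[0.06,[-0.057,0.1,0.016],[0,-0.003,0]],[0.06,[-0.057,0.125,0.016],[0,-0.003,0]],[0.06,[-0.057,0.14,0.016],[0,-0.003,0]],[0.06,[-0.057,0.14,0.016],[0,-0.003,0]]]';python3 -m jog '[[0.06,[0,0,0],[0,0,0]]]';python3 -m jog '[[0,[0,0,0],[0,0,0]],[0,[0,0,0],[0,0,0]],[0,[0,0,0],[0,0,0]],[0,[0,0,0],[0,0,0]],[0,[0,0,0],[0,0,0]],[0,[0,0,0],[0,0,0]],[0,[0,0,0],[0,0,0]],[0,[0,0,0],[0,0,0]]]' 30
```

```text
clock: 9.38
tcp_pos: [0.479, 0.2656, 0.203]
tcp_rot: [-1.355, 0.964, -0.958]
contact_force: [-0.3, -0.5, -0.3]
grip_width: 0.678
clock: 9.47
tcp_pos: [0.4802, 0.2665, 0.2057]
tcp_rot: [-1.352, 0.962, -0.959]
contact_force: [-0.5, 0.3, 0.5]
grip_width: 0.681
clock: 10.13
tcp_pos: [0.4803, 0.268, 0.2068]
tcp_rot: [-1.35, 0.958, -0.958]
contact_force: [-0.8, -0.5, 0.7]
grip_width: 0.114
```

```bash
python3 -m jog '[[0,[0,-0.01,0],[0,0,0]],[0,[0,-0.03,0],[0,0,0]],[0,[0,-0.06,0],[0,0,0]],[0,[0,-0.08,0],[0,0,0]],[0,[0,-0.08,0],[0,0,0]]]';python3 - <<'E'
from h import *
planf([.5739,-.0011,.112],19.4)
p,d=optics.snapshot("wrist");cv2.imwrite("pics/w6.png",p)
E
```

```text
clock: 10.55
tcp_pos: [0.4819, 0.2686, 0.2909]
tcp_rot: [-1.343, 0.954, -0.96]
contact_force: [0.8, -0.2, -2.3]
grip_width: 0.111
shift [ 0.285   0.0158 -0.0022] turn [-0.0071 -0.0025 -0.0005] q [0.38 0.42 1.74 0.   0.97 0.05] t 10.55
```

View pics/w6.png

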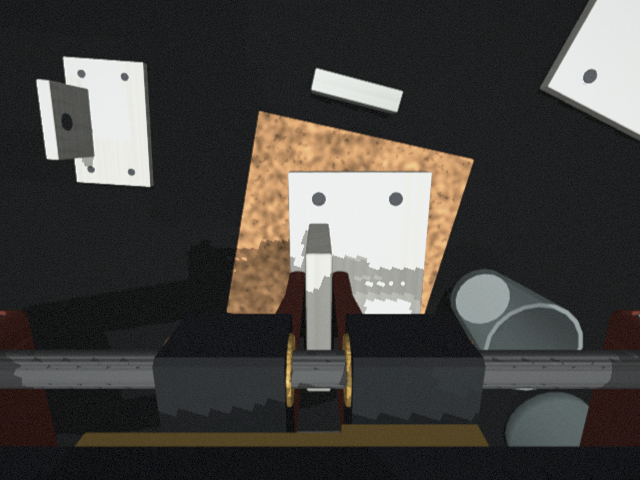

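Bracket held level. Carrying it to the board, stopping short of the dowels and stop.

```bash
python3 -m jog '[[0,[0.012,0,0],[0,0,0]],[0,[0.04,0,0],[0,0,0]],[0,[0.078,0,-0.001],[0,0,0]],[0,[0.118,0,-0.001],[0,0,0]],[0,[0.158,0,-0.001],[0,0,0]],[0,[0.198,0,-0.002],[0,0,0]],[0,[0.235,0,-0.002],[0,0,0]],[0,[0.262,0,-0.002],[0,0,0]]]';python3 -m jog '[[0,[0.013,0,0],[0,0,0]],[0,[0.02,0,0],[0,0,0]],[0,[0.02,0,0],[0,0,0]],[0,[0.02,0,0],[0,0,0]]]';python3 - <<'E'
from h import *
planf([.5739,-.0011,.112],19.4)
c=cal("wrist");p,d=optics.snapshot("wrist");cv2.imwrite("pics/w7.png",p);np.savez("w7.npz",K=c[0],R=c[1],t=c[2],d=d)
E
```

```text
clock: 11.27
tcp_pos: [0.5648, 0.0161, 0.2847]
tcp_rot: [-1.351, 0.961, -0.958]
contact_force: [0.5, -0.5, -2.1]
grip_width: 0.115
clock: 11.6
tcp_pos: [0.5707, 0.0016, 0.2858]
tcp_rot: [-1.35, 0.96, -0.957]
contact_force: [-0.4, 0.2, -1.9]
grip_width: 0.11
shift [0.0036 0.0108 0.0021] turn [ 0.0019 -0.0028 -0.0016] q [-0.12  0.45  1.7   0.    0.99 -0.45] t 11.6
```

View pics/w7.png

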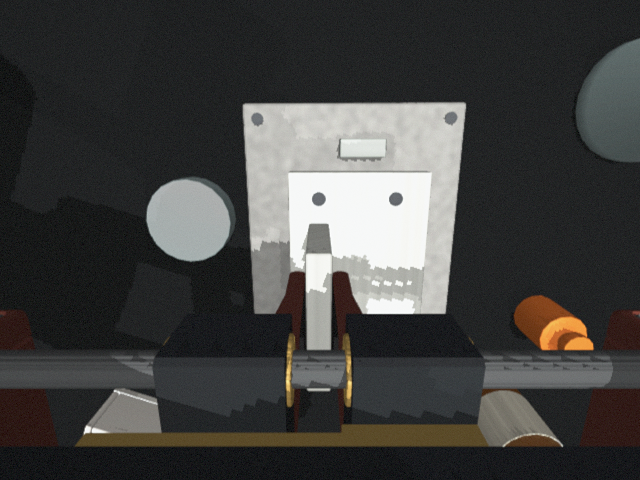

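Wrist view: stop top at (340–386, 139–158), board far corners (244,103), (465,103), bracket end corners (289,172), (431,172).

Run:
```python
from h import *
f=np.load("w7.npz");c=(f["K"],f["R"],f["t"])
p=cv2.imread("pics/w7.png");cv2.imwrite("pics/w7c.png",cv2.resize(p[90:240,230:480],None,fx=3.2,fy=3.2,interpolation=cv2.INTER_CUBIC))
z=f["d"];K,Rm,t=c
for uv in [(360,190),(412,180),(300,180)]: print((Rm.T@(np.linalg.inv(K)@np.array([*uv,1])*z[uv[1],uv[0]]-t)).round(4))
L,Rr=cast(*c,[(244,103.5),(465,103.5)],.012)
print("board corners",L,Rr,np.linalg.norm(L-Rr),np.degrees(np.arctan2(*(Rr-L)[:2][::-1])))
e=(Rr-L)/np.linalg.norm(Rr-L);ey=np.array([-e[1],e[0],0])
C=(L+Rr)/2-.095*ey;print("board centre",C)
s=cast(*c,[(340,158),(386,158)],.026);print("stop face in board",[( (q-C)@e,(q-C)@ey) for q in s])
b=cast(*c,[(289,172),(431,172)],.0915);print("brk end corners in board",[((q-C)@e,(q-C)@ey) for q in b],np.linalg.norm(b[0]-b[1]))
```

```text
[0.5739 0.0521 0.0902]
[0.5958 0.065  0.0911]
[0.5445 0.047  0.0898]
board corners [0.49230327 0.07312217 0.012     ] [0.63125202 0.1215048  0.012     ] 0.14713134934858424 19.198362632797213
board centre [0.59301741 0.00759684 0.012     ]
stop face in board [(np.float64(-0.009844484347993619), np.float64(0.06025668953164278)), (np.float64(0.02023789847182283), np.float64(0.0602635776755107))]
brk end corners in board [(np.float64(-0.03800482658983877), np.float64(0.057182516693487194)), (np.float64(0.030263436776654412), np.float64(0.05720236572938019))] 0.06826826625205229
```

View pics/w7c.png

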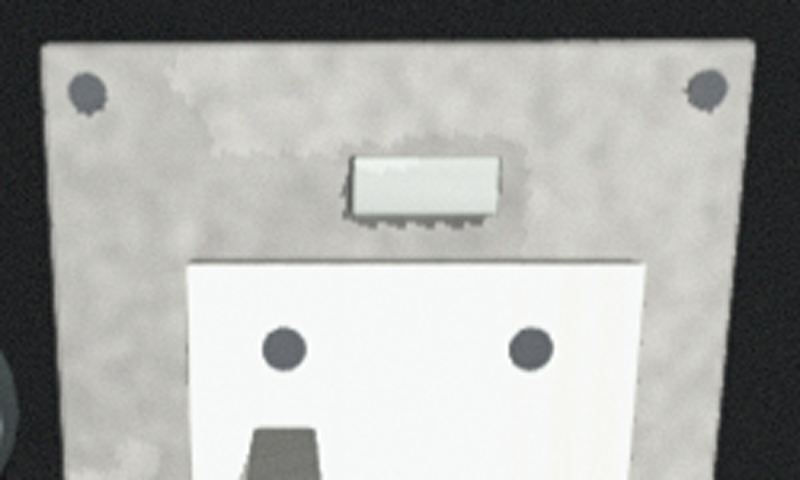

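```bash
python3 -m jog '[[0,[0.005,0,0],[0,0,0]],[0,[0.005,0.015,0],[0,0,0]],[0,[0.005,0.035,0],[0,0,0]],[0,[0.005,0.052,0],[0,0,0]],[0,[0.005,0.061,0],[0,0,0]],[0,[0.005,0.063,0],[0,0,0]],[0,[0.005,0.063,0],[0,0,0]],[0,[0.005,0.063,0],[0,0,0]]]';python3 -m jog '[[0,[0,0.001,0],[0,0,0]],[0,[0,0.002,0],[0,0,0]],[0,[0,0.002,0],[0,0,0]],[0,[0,0.002,0],[0,0,0]]]'
```

```text
clock: 12.32
tcp_pos: [0.5735, -0.0034, 0.2243]
tcp_rot: [-1.349, 0.957, -0.958]
contact_force: [-0.1, -0.4, -1.4]
grip_width: 0.114
clock: 12.65
tcp_pos: [0.5733, -0.0037, 0.2221]
tcp_rot: [-1.349, 0.958, -0.959]
contact_force: [-1.1, -0.3, -1.9]
grip_width: 0.111
```

```bash
python3 -m jog '[[0,[0,0.0015,0],[0,0,0]],[0,[0,0.003,0],[0,0,0]],[0,[0,0.0045,0],[0,0,0]],[0,[0,0.0045,0],[0,0,0]],[0,[0,0.0045,0],[0,0,0]]]';python3 -m jog '[[0,[0,0.001,0],[0,0,0]],[0,[0,0.001,0],[0,0,0]],[0,[0,0.001,0],[0,0,0]]]'
```

```text
clock: 13.07
tcp_pos: [0.5731, -0.0037, 0.217]
tcp_rot: [-1.35, 0.959, -0.958]
contact_force: [0.0, -0.1, -2.1]
grip_width: 0.109
clock: 13.32
tcp_pos: [0.5732, -0.0037, 0.2161]
tcp_rot: [-1.35, 0.958, -0.958]
contact_force: [-0.1, -0.3, -2.2]
grip_width: 0.11
```

```bash
python3 -m jog '[[0,[0,0.001,0],[0,0,0]],[0,[0,0.001,0],[0,0,0]],[0,[0,0.001,0],[0,0,0]]]';python3 -m jog '[[0,[0,0.001,0],[0,0,0]],[0,[0,0.001,0],[0,0,0]],[0,[0,0.001,0],[0,0,0]]]'
```

```text
clock: 13.57
tcp_pos: [0.5732, -0.0037, 0.2158]
tcp_rot: [-1.349, 0.958, -0.958]
contact_force: [-1.5, -0.5, 5.6]
grip_width: 0.11
clock: 13.82
tcp_pos: [0.5732, -0.0037, 0.2158]
tcp_rot: [-1.349, 0.958, -0.959]
contact_force: [-4.9, 1.0, 14.8]
grip_width: 0.118
```

On the board. Back off the preload, then slide to the dowels (tool +z).

```bash
cat >> h.py <<'E'
def fb():
    s=r.get_state();a=np.radians(19.3);e=np.array([np.cos(a),np.sin(a),0]);y=np.array([-e[1],e[0],0]);F=np.array(s["contact_force"]);P=np.array(s["tcp_pos"])-[.593,.008,0]
    R=Ro.from_rotvec(s["tcp_rot"]).as_matrix()
    print("board F",(F@e).round(1),(F@y).round(1),F[2].round(1),"tcp in board mm",(1000*P@e).round(1),(1000*P@y).round(1),P[2].round(4),"yaw",np.degrees(np.arctan2(R[1,2],R[0,2])).round(2))
E
python3 -m jog '[[0,[0,-0.001,0],[0,0,0]],[0,[0,-0.001,0.002],[0,0,0]],[0,[0,-0.001,0.004],[0,0,0]],[0,[0,-0.001,0.005],[0,0,0]],[0,[0,-0.001,0.005],[0,0,0]]]'; python3 -c "from h import *;fb()"
```

```text
clock: 14.23
tcp_pos: [0.5769, -0.0023, 0.2158]
tcp_rot: [-1.352, 0.96, -0.957]
contact_force: [-7.0, -2.3, 12.3]
grip_width: 0.117
board F -7.4 0.2 12.3 tcp in board mm -18.6 -4.4 0.2158 yaw 19.28
```

```bash
python3 -m jog '[[0,[0,-0.001,0],[0,0,0]],[0,[0,-0.001,0.001],[0,0,0]],[0,[0,-0.001,0.002],[0,0,0]],[0,[0,-0.001,0.002],[0,0,0]]]'; python3 -c "from h import *;fb()";python3 -m jog '[[0,[0,0,0.001],[0,0,0]],[0,[0,0,0.0015],[0,0,0]],[0,[0,0,0.0015],[0,0,0]]]'; python3 -c "from h import *;fb()"
```

```text
clock: 14.57
tcp_pos: [0.5802, -0.0013, 0.2159]
tcp_rot: [-1.349, 0.958, -0.958]
contact_force: [-0.9, 0.3, -2.6]
grip_width: 0.112
board F -0.8 0.6 -2.6 tcp in board mm -15.2 -4.5 0.2159 yaw 19.25
clock: 14.82
tcp_pos: [0.5809, -0.001, 0.2159]
tcp_rot: [-1.351, 0.959, -0.957]
contact_force: [-1.5, -1.0, -2.1]
grip_width: 0.113
board F -1.8 -0.5 -2.1 tcp in board mm -14.4 -4.5 0.2159 yaw 19.27
```

```bash
python3 -m jog '[[0,[0,0,0.001],[0,0,0]],[0,[0,0,0.0015],[0,0,0]],[0,[0,0,0.0015],[0,0,0]]]'; python3 -c "from h import *;fb()";python3 -m jog '[[0,[0,0,0.001],[0,0,0]],[0,[0,0,0.001],[0,0,0]],[0,[0,0,0.001],[0,0,0]]]'; python3 -c "from h import *;fb()"
```

```text
clock: 15.07
tcp_pos: [0.5814, -0.0007, 0.216]
tcp_rot: [-1.352, 0.96, -0.956]
contact_force: [-4.6, -4.4, 1.8]
grip_width: 0.111
board F -5.8 -2.6 1.8 tcp in board mm -13.8 -4.4 0.216 yaw 19.29
clock: 15.32
tcp_pos: [0.5818, -0.0007, 0.216]
tcp_rot: [-1.354, 0.961, -0.955]
contact_force: [-7.7, -5.2, 5.5]
grip_width: 0.112
board F -8.9 -2.3 5.5 tcp in board mm -13.5 -4.5 0.216 yaw 19.3
```

```bash
python3 -m jog '[[0,[-0.0015,0,-0.0005],[0,0,0]],[0,[-0.003,0,-0.0005],[0,0,0]],[0,[-0.0045,0,-0.0005],[0,0,0]],[0,[-0.006,0,-0.0005],[0,0,0]],[0,[-0.006,0,-0.0005],[0,0,0]]]'; python3 -c "from h import *;fb()";python3 -m jog '[[0,[-0.001,0,0],[0,0,0]],[0,[-0.0015,0,0],[0,0,0]],[0,[-0.0015,0,0],[0,0,0]]]'; python3 -c "from h import *;fb()"
```

```text
clock: 15.73
tcp_pos: [0.5798, 0.0044, 0.2161]
tcp_rot: [-1.354, 0.959, -0.957]
contact_force: [-6.0, -7.6, 2.1]
grip_width: 0.115
board F -8.2 -5.1 2.1 tcp in board mm -13.6 0.9 0.2161 yaw 19.3
clock: 15.98
tcp_pos: [0.5794, 0.0056, 0.2161]
tcp_rot: [-1.354, 0.959, -0.957]
contact_force: [-4.6, -9.0, 2.8]
grip_width: 0.114
board F -7.3 -6.9 2.8 tcp in board mm -13.6 2.2 0.2161 yaw 19.3
```

```bash
python3 -m jog '[[0,[-0.001,0,0],[0,0,0]],[0,[-0.0015,0,0],[0,0,0]],[0,[-0.0015,0,0],[0,0,0]]]'; python3 -c "from h import *;fb()";python3 -m jog '[[0,[-0.001,0,0],[0,0,0]],[0,[-0.0015,0,0],[0,0,0]],[0,[-0.0015,0,0],[0,0,0]]]'; python3 -c "from h import *;fb()"
```

```text
clock: 16.23
tcp_pos: [0.5789, 0.007, 0.2161]
tcp_rot: [-1.354, 0.959, -0.957]
contact_force: [-5.2, -9.0, 2.8]
grip_width: 0.117
board F -7.9 -6.8 2.8 tcp in board mm -13.7 3.7 0.2161 yaw 19.3
clock: 16.48
tcp_pos: [0.5784, 0.0084, 0.2161]
tcp_rot: [-1.354, 0.959, -0.957]
contact_force: [-5.0, -8.5, 2.8]
grip_width: 0.11
board F -7.6 -6.3 2.8 tcp in board mm -13.6 5.2 0.2161 yaw 19.3
```

```bash
python3 -m jog '[[0,[-0.001,0,0],[0,0,0]],[0,[-0.0015,0,0],[0,0,0]],[0,[-0.0015,0,0],[0,0,0]]]'; python3 -c "from h import *;fb()";python3 -m jog '[[0,[-0.001,0,0],[0,0,0]],[0,[-0.001,0,0],[0,0,0]],[0,[-0.001,0,0],[0,0,0]]]'; python3 -c "from h import *;fb()"
```

```text
clock: 16.73
tcp_pos: [0.5782, 0.0092, 0.2162]
tcp_rot: [-1.355, 0.958, -0.958]
contact_force: [-4.7, -13.2, 2.7]
grip_width: 0.11
board F -8.8 -10.9 2.7 tcp in board mm -13.6 6.0 0.2162 yaw 19.33
clock: 16.98
tcp_pos: [0.5781, 0.0095, 0.2163]
tcp_rot: [-1.356, 0.957, -0.959]
contact_force: [-5.2, -16.5, 3.2]
grip_width: 0.11
board F -10.4 -13.8 3.2 tcp in board mm -13.6 6.3 0.2163 yaw 19.35
```

Both contacts are felt (about 10 N at the dowels, 14 N at the stop). Pressing down lightly and releasing.

```bash
python3 -m jog '[[0,[0,0.0005,0],[0,0,0]],[0,[0,0.001,0],[0,0,0]],[0,[0,0.001,0],[0,0,0]]]'; python3 -c "from h import *;fb()";python3 -m jog '[[0.04,[0,0,0],[0,0,0]],[0.04,[0,0,0],[0,0,0]],[0.04,[0,0,0],[0,0,0]],[0.04,[0,0,0],[0,0,0]],[0.04,[0,0,0],[0,0,0]]]';python3 -c "from h import *;fb()"; python3 -m jog '[[0.04,[0,-0.025,0],[0,0,0]],[0.04,[0,-0.055,0],[0,0,0]],[0.04,[0,-0.09,0],[0,0,0]],[0.04,[0.03,-0.12,0],[0,0,0]],[0.04,[0.06,-0.15,0],[0,0,0]],[0.04,[0.09,-0.15,0],[0,0,0]],[0.04,[0.09,-0.15,0],[0,0,0]],[0.04,[0.09,-0.15,0],[0,0,0]]]'
python3 - <<'E'
from h import *
c=cal("wrist");p,d=optics.snapshot("wrist");cv2.imwrite("pics/w8.png",p);np.savez("w8.npz",K=c[0],R=c[1],t=c[2],d=d)
p,d=optics.snapshot("scene");cv2.imwrite("pics/s8.png",cv2.resize(p[80:380,130:430],(600,600)))
E
```

```text
clock: 17.23
tcp_pos: [0.5781, 0.0094, 0.2161]
tcp_rot: [-1.356, 0.957, -0.959]
contact_force: [-8.3, -17.0, 10.8]
grip_width: 0.112
board F -13.5 -13.3 10.8 tcp in board mm -13.6 6.3 0.2161 yaw 19.34
clock: 17.65
tcp_pos: [0.5791, 0.0124, 0.2152]
tcp_rot: [-1.349, 0.958, -0.958]
contact_force: [0.5, 0.7, 0.3]
grip_width: 0.439
board F 0.7 0.5 0.3 tcp in board mm -11.7 8.7 0.2152 yaw 19.26
clock: 18.32
tcp_pos: [0.6089, -0.074, 0.3655]
tcp_rot: [-1.348, 0.959, -0.961]
contact_force: [-0.7, -0.4, 0.3]
grip_width: 0.454
```

View pics/w8.png

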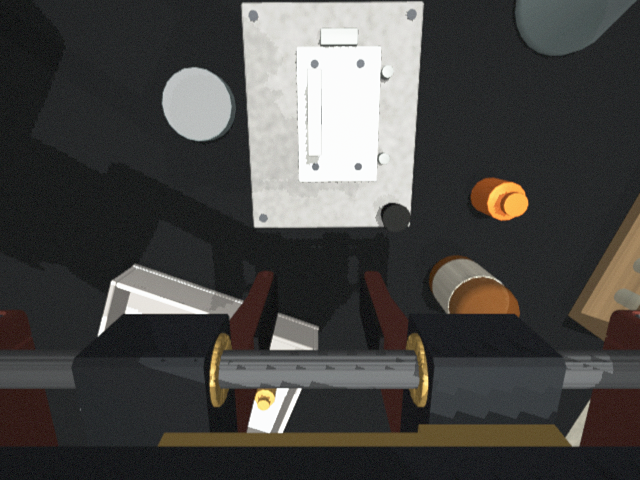

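View pics/s8.png

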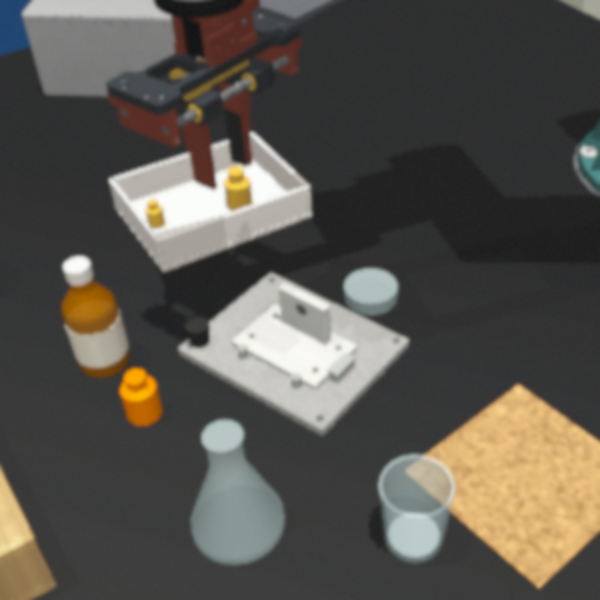

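The bracket lies home-ish, with corners (298,47), (381,47), (378,181), (300,181). The dowels at (387,72) and (383,158) sit at its right edge and the stop (339,37) at its end. Zooming in to measure the gaps.

Run:
```python
from h import *
f=np.load("w8.npz");c=(f["K"],f["R"],f["t"]);p=cv2.imread("pics/w8.png")
cv2.imwrite("pics/w8c.png",cv2.resize(p[20:200,285:405],None,fx=3.3,fy=3.3,interpolation=cv2.INTER_CUBIC))
cv2.imwrite("pics/w8d.png",cv2.resize(p[22:82,305:405],None,fx=8,fy=8,interpolation=cv2.INTER_CUBIC))
A,B=cast(*c,[(243.5,3),(423,3)],.012);C2,D=cast(*c,[(411,228),(254,228)],.012)
print(np.linalg.norm(B-A),np.linalg.norm(D-A))
d=cast(*c,[(387.5,72),(383,158)],.026);print("dowels",d,np.linalg.norm(d[0]-d[1]))
ey=(d[0]-d[1])/np.linalg.norm(d[0]-d[1]);ex=np.array([ey[1],-ey[0],0]);O=d.mean(0)-.045*ex-.005*ey
bb=cast(*c,[(298,47),(381,47),(377.5,181.5),(300,181.5)],.020)
print("bracket in board",[(1000*((q-O)@ex)).round(1).item() for q in bb],[(1000*((q-O)@ey)).round(1).item() for q in bb])
s=cast(*c,[(321,46),(358,46)],.026);print("stop",[(1000*((q-O)@ey)).round(1).item() for q in s])
```

```text
0.14655606558805934 0.18931675073844284
dowels [[ 0.62232911  0.06039513  0.026     ]
 [ 0.64454504 -0.00486757  0.026     ]] 0.06894031471145365
bracket in board [-28.5, 39.7, 42.2, -27.8] [58.9, 59.3, -50.6, -50.9]
stop [58.4, 58.6]
```

View pics/w8c.png

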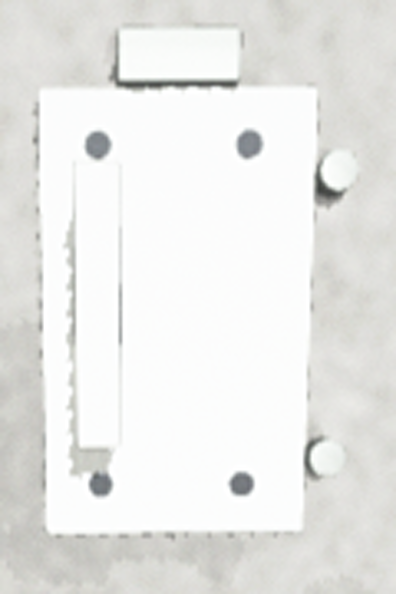

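View pics/w8d.png

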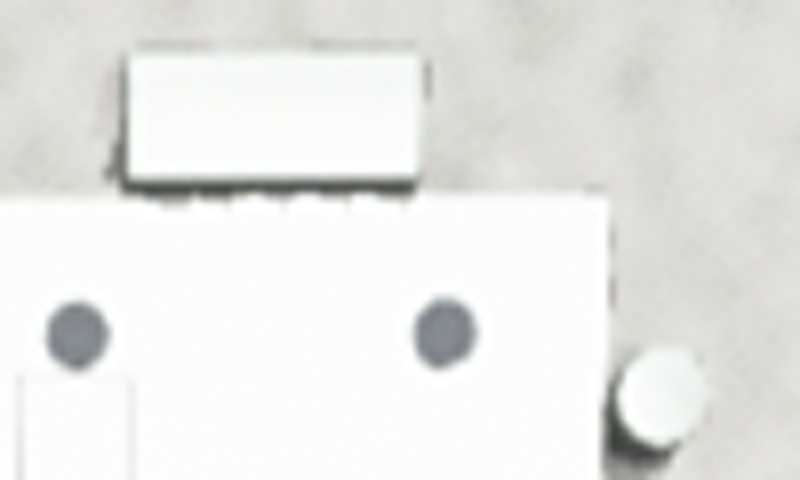

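Run:
```python
from h import *
f=np.load("w8.npz");c=(f["K"],f["R"],f["t"]);p=cv2.imread("pics/w8.png")
hsv=cv2.cvtColor(p,cv2.COLOR_BGR2HSV);g=cv2.cvtColor(p,cv2.COLOR_BGR2GRAY)
print(g[120,290:302],g[120,372:386],g[40:52,365],g[176:188,340],g[158,374:392],g[72,376:396],g[40:50,340])
def cross(prof,th):
    prof=prof.astype(float);i=np.nonzero(np.diff((prof>th).astype(int)))[0];return [k+(th-prof[k])/(prof[k+1]-prof[k]) for k in i]
th=235
R=[(372+cross(g[v,372:386],th)[0],v) for v in list(range(85,150))if cross(g[v,372:386],th)]
T=[(u,42+cross(g[42:52,u],th)[-1]) for u in list(range(362,378)) if cross(g[42:52,u],th)]
R=np.array(R);T=np.array(T)
# dowel centroids
for nm,(x0,y0,x1,y1) in {"d2":(382,64,396,82),"d1":(379,151,391,167)}.items():
    m=(g[y0:y1,x0:x1]>228);n,l,st,ce=cv2.connectedComponentsWithStats(m.astype(np.uint8));print(nm,[(ce[i]+[x0,y0]).round(2).tolist()+[int(st[i,4])] for i in range(1,n)])
print("R fit",np.polyfit(R[:,1],R[:,0],1),np.std(R[:,0]-np.polyval(np.polyfit(R[:,1],R[:,0],1),R[:,1])),"T",np.median(T[:,1]))
np.savez("e.npz",R=R,T=T)
```

```text
[205 204 202 202 202 204 201 191 253 253 253 253] [252 253 252 253 252 253 251 225 219 218 217 219 219 218] [216 215 222 219 217 219 241 253 252 252 252 252] [253 253 253 254 247 212 203 210 204 204 200 200] [253 254 255 137 120 239 249 247 246 244 241 239 238 237 236 224 213 215] [252 253 254 255 190 106 209 255 252 250 249 248 247 245 241 239 236 221
 219 219] [252 251 253 243 162  87 157 229 246 252]
d2 [[387.56, 70.53, 103]]
d1 [[384.1, 157.6, 89]]
R fit [-3.65571721e-02  3.82701790e+02] 0.281306440953245 T 45.65833333333333
```

Run:
```python
from h import *
f=np.load("w8.npz");c=(f["K"],f["R"],f["t"])
for dz in (0,-.004):
    d=cast(*c,[(387.56,70.8),(384.1,157.8)],.026+dz)
    ey=(d[0]-d[1])/np.linalg.norm(d[0]-d[1]);ex=np.array([ey[1],-ey[0],0]);O=d.mean(0)-.045*ex-.005*ey
    e=cast(*c,[(382.7-.03656*v,v) for v in (47,71,158,181)],.020+dz)
    t=cast(*c,[(340,45.66),(375,45.66)],.020+dz);s=cast(*c,[(340,44.0)],.026+dz)
    print(np.linalg.norm(d[0]-d[1]),"edge x",(1000*((e-O)@ex)).round(2),"end y",(1000*((t-O)@ey)).round(2),"stop face y",(1000*((s-O)@ey)).round(2))
```

```text
0.06967584153252147 edge x [39.9  39.86 39.72 39.67] end y [60.08 59.85] stop face y [59.97]
0.07054652022676725 edge x [39.83 39.79 39.64 39.6 ] end y [60.76 60.52] stop face y [60.66]
```

Run:
```python
from h import *
f=np.load("w8.npz");K,Rm,t=f["K"],f["R"],f["t"];z=f["d"]
for uv in [(370,55),(370,175),(335,175),(304,176),(335,55),(303,55),(395,110),(280,110)]:
    w=np.median(z[uv[1]-2:uv[1]+3,uv[0]-2:uv[0]+3]);print(uv,(Rm.T@(np.linalg.inv(K)@np.array([*uv,1])*w-t)).round(4))
from station import workorder
print(r.get_state()["clock"],workorder.close_job())
```

```text
(370, 55) [0.6045 0.0687 0.0209]
(370, 175) [ 0.6401 -0.0225  0.0207]
(335, 175) [ 0.6104 -0.0328  0.0206]
(304, 176) [ 0.5844 -0.0427  0.0208]
(335, 55) [0.5773 0.0593 0.0207]
(303, 55) [0.5524 0.0507 0.0207]
(395, 110) [0.6417 0.0369 0.0124]
(280, 110) [0.5464 0.0039 0.0126]
the job is handed in; nothing more can be done
18.4167 None
```

The job is handed in at about 18.4 s; the hand-in returned no verdict. The brass weight was lifted off the board and stands upright and released in the tray. The medium bracket was carried to the board, slid against the dowels and then the end stop until both contacts were felt, and released.

**Bracket position:** in the wrist camera's last picture its long free edge is at board x 39.7–39.9 mm along its whole length (40 is ideal). Its end is at y 59.9–60.1 mm, level with the measured stop face at 60.0.

**Flatness:** the depth readings put the top of the base about 8 mm above the board at all six points checked (20.6–20.9 mm against 12.4–12.6 mm).

**Bystanders:** by eye they all look upright and in place, except the steel bar, which was not in the final pictures. I did not measure how far any of them moved.

**Disagreements between checks:**
- The first top-camera estimates of the dowels and stop sat 3–6 mm off the wrist camera's, so I worked from the wrist camera and the contact forces.
- A first, hand-picked reading of the final picture gave the edge as 39.7 and 42.2 mm at its two ends. The finer edge fit above replaced it.

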